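Roll down the tread sheet on the grooming table

ROBOT

A 7-joint arm with a two-finger parallel gripper is mounted at the origin on the work surface. World frame = base frame: x ahead of the robot, y to its left, z up, the work surface at z = 0. Lengths are in m, angles in rad, forces in N, time in s.
With the tool pointing down it reaches from about 0.425 to 1.025 m from the base axis. Payload 9.4 kg.
Tool frame: the origin (TCP) lies between the finger pads, 19 mm behind the fingertips; this is the grasp point; z points along the fingers, y is the line along which they close (so a half turn about z gives the same grasp; the last joint's range is limited). The gripper opens to 93 mm and grips with 3 to 60 N. Pads are 15 mm wide; open, the fingers measure 128 mm over their backs; the gripper's body (75 mm by 188 mm) begins 65 mm behind the grasp point.
Start: joints at [1.203, 0.599, -0.003, 1.599, 0.002, 0.943, -0.08], TCP at [0.208, -0.695, 0.237] pointing down, gripper open.
Joint ranges: [-2.57, 2.57], [-0.35, 1.97], [-1.29, 1.29], [0.11, 2.56], [-1.05, 4.19], [0.11, 1.86], [-2.63, 2.63]. Speed limits (rad/s): [2.22, 2.22, 3.01, 3.01, 3.14, 3.14, 3.14].

INTERFACE

Orientations are given as a unit quaternion [w, x, y, z].
In Python, from rig import manip gives the robot as it stands. The module is installed in compiled form; this text tells all that it offers.
- The arm moves only by the shell command python3 -m crank 'ROWS' [FORCE]. ROWS is JSON, a list of rows, each an object of numbers: "rx", "ry", "rz": the turn, a rotation vector about the tool's x, y, z in degrees; "dx", "dy", "dz": the shift along the tool's x, y, z in m; "gripper": the opening, from 0 (shut) to 1 (fully open). In form: [{"rx": .., "ry": .., "rz": .., "dx": .., "dy": .., "dz": .., "gripper": ..}, ...]. A call has exactly 8 rows; each row shifts and turns the commanded pose from where the row before left it, along the tool's axes as they then stand; what a row does not reach is not made up. A row lasts 1/8 s, in which the tool goes at most 62.5 mm and 10.7 degrees, less where a joint would pass 70% of its speed; a pose out of reach is approached as far as the arm can. A call with a gripper value outside its range is refused whole. The fingers move at their own pace and stop on an object; FORCE is the grip in N (left out, the last holds). Time passes only in rows, so rows that do not move let the fingers close, or fill a call up. It gives the time, the measured TCP pose, the force, the opening and the grip force at its end, in the units of the state.
- manip.state(): the state, without advancing time (a new reading comes with each control period).
- manip.grab_frame(name): name is "side" or "top" or "wrist"; returns a dict with "frame" (384x512x3 uint8, red, green, blue), "z_map" (384x512 float32, m along the optical axis (not along the pixel's ray), 0 where there is no reading), "intrinsics" (3x3 intrinsics, pixels), "world_from_camera" (4x4, takes a point from camera to world coordinates). Camera axes: x right, y up, looking along -z (the intrinsics and any distortion apply to the point x, -y, -z); pixel columns grow to the right and rows downward; lengths in m; the calibration is good to about 2 mm. A picture is of the moment at which its call begins.
- manip.job_done(): hands the job in; it is judged then, once.
The state is a dict: "time_s": time; "joints": joint angles; "joint_velocities": joint speeds; "tau": joint torques, N m; "tool_pos": TCP position; "orientation": TCP orientation; "wrist_force": force on the tool from outside, world axes, zero at the start; "torque": the same for the moment, N m; "opening": finger opening in m; "finger_force": force on a finger pad.
Only numpy, scipy, OpenCV 4.12 (cv2) and the standard library are available. Lean on these libraries where they do the work, as an engineer would, in place of code of your own. Each camera call takes 0.05 s, during which the arm holds its last target. There are 200 camera calls.

TASK

Take the hand roller out of its rest and roll it along the slatted tread sheet, from one end to the other, pressing steadily but never hard (stay well under 25 N), until every slat is fully seated. Touch the sheet with the roller only, then stand the roller back in its rest, plate flat on the rim, and let go. Leave everything else on the table where it is.

Things in the scene. Friction and masses are not known exactly. Their poses are not given: they have to be found in the camera images.
- roller: Hand roller with an upright wooden handle, about 0.37 kg, standing in its rest at the start, x and y axes along the rest's. Origin: lowest point of its wheel when upright; z up along the handle, x along the axle, y the rolling direction. A flat steel plate, 84 mm along x, 80 along y, spans z = 56 to 62 mm; the handle, 28 mm along x, 20 along y, z = 62 to 142 mm.
- wheel: The roller's rubber wheel, 50 mm in diameter, 44 mm wide, turning freely between two steel cheeks (57 mm over the cheeks along x); origin at its centre, 25 mm above the roller's origin. Its joint is not powered.
- roller_grip (a point): Point on the handle's axis 92 mm above the roller's origin (30 mm above the plate's top), a good TCP height. Gripped firmly with the fingers closing along the roller's y, across the 20 mm thickness, the handle resists the rolling drag best.
- rest: The roller's rest: open-topped white plastic box fixed on the table, 76 mm along x, 72 along y, 66 high, walls 5 mm. Origin: centre of its underside. The wheel and cheeks hang in the opening (4.5 mm free on each x side, 6 mm on each y side) and the roller's plate lies on the rim: the roller's origin is then 10 mm above the table. The roller may go back either way round.
- rest_top (a point): Centre of the rest's opening (66 x 62 mm) at rim height, 66 mm above the table.
- frame: Low aluminium frame fixed on the table round the tread sheet, outside 94 mm along x, 200 along y, rim 9 mm high. Origin: centre of its underside; y along the sheet's length (the rolling direction), x across. Inside lies the stiff grey laminate tread sheet, cut across into seven slats, each 76 mm along x, 24 along y, spaced 25 mm along y, slat0 to slat6.
- sheet_start (a point): Above the middle of slat0 (frame y = -75 mm), 9 mm above the table. The bed below the sheet is uneven and its height is not measured: a fully seated slat's top lies 11 to 26 mm above the table, neighbours differing by up to 2.4 mm; before seating it is 3 mm higher. So the rolling height must be found and followed by force.
- sheet_end (a point): Above the middle of slat6 (frame y = +75 mm), 9 mm above the table; slat6 as uneven in height as the others.
- slat0 (a joint): Sinking of slat 0 of the tread sheet, centred at y = -75 mm of the frame: 0 = standing proud, 0.003 m = fully seated on a firm stop (it may read a little more). It sinks only straight down, under about 7 N, and stays where it is left; 10 to 15 N of steady rolling load seats it.
- slat1 (a joint): Sinking of slat 1 of the tread sheet, centred at y = -50 mm of the frame: 0 = standing proud, 0.003 m = fully seated on a firm stop (it may read a little more). It sinks only straight down, under about 7 N, and stays where it is left; 10 to 15 N of steady rolling load seats it.
- slat2 (a joint): Sinking of slat 2 of the tread sheet, centred at y = -25 mm of the frame: 0 = standing proud, 0.003 m = fully seated on a firm stop (it may read a little more). It sinks only straight down, under about 7 N, and stays where it is left; 10 to 15 N of steady rolling load seats it.
- slat3 (a joint): Sinking of slat 3 of the tread sheet, centred at y = +0 mm of the frame: 0 = standing proud, 0.003 m = fully seated on a firm stop (it may read a little more). It sinks only straight down, under about 7 N, and stays where it is left; 10 to 15 N of steady rolling load seats it.
- slat4 (a joint): Sinking of slat 4 of the tread sheet, centred at y = +25 mm of the frame: 0 = standing proud, 0.003 m = fully seated on a firm stop (it may read a little more). It sinks only straight down, under about 7 N, and stays where it is left; 10 to 15 N of steady rolling load seats it.
- slat5 (a joint): Sinking of slat 5 of the tread sheet, centred at y = +50 mm of the frame: 0 = standing proud, 0.003 m = fully seated on a firm stop (it may read a little more). It sinks only straight down, under about 7 N, and stays where it is left; 10 to 15 N of steady rolling load seats it.
- slat6 (a joint): Sinking of slat 6 of the tread sheet, centred at y = +75 mm of the frame: 0 = standing proud, 0.003 m = fully seated on a firm stop (it may read a little more). It sinks only straight down, under about 7 N, and stays where it is left; 10 to 15 N of steady rolling load seats it.
- clip_stand: Round-footed spring clip stand (foot 90 mm across) holding a slicker brush upright, 230 mm tall; to be left alone. Origin at the centre of its underside.
- comb: Steel comb with a round wooden handle lying flat, 210 mm long, 18 mm high; to be left alone. Origin at the underside of the handle-to-head line, middle of its length, x along it.
- jar: Closed plastic jar, 72 mm across, 75 mm high; to be left alone. Origin at the centre of its underside.
- dish: Empty aluminium dish, 120 mm across, 30 mm high; to be left alone. Origin at the centre of its underside.
- pink_brush: Rubber-tipped brush lying on its back, 190 mm long, 50 mm wide, 35 mm high; to be left alone. Origin at the underside of the handle-to-head line, middle of its length, x along it.
- clipper: Electric hair clipper lying flat, 172 mm long, 46 mm wide, 38 mm high; to be left alone. Origin at the underside of the handle-to-head line, middle of its length, x along it.
- bottle: Closed bottle, 60 mm across, 170 mm high; to be left alone. Origin at the centre of its underside.
There are look-alikes about, which are no part of the job. What is shaped like the rest but yellow is not meant.

How it is judged:
By the outcome, as a careful person would: the job done as asked, in the order asked, and still so for the second after the job is handed in, with the robot touching nothing.
It also fails if it takes over 72 s, if anything falls off the work surface, if the arm or the gripper's body presses on something with over 40 N, if the wrist force passes 120 N, or if a joint passes its speed limit or range.

## Working session

There is one attempt and no reset: what is moved stays moved. The work goes in short steps, Python scripts to look and compute and a shell command to move; the robot and the scene stay as the last step left them, time stands still between calls to the robot, and variables do not carry over. Pictures are saved under pics/ and viewed, at most 10 in all, crops included, and the job is handed in when it is done.

```bash
mkdir -p pics; cat > h.py <<'E'
import numpy as np, cv2
from rig import manip
from scipy.spatial.transform import Rotation as R
def grab(n):
    f=manip.grab_frame(n); z=f["z_map"]; K=f["intrinsics"]; T=f["world_from_camera"]
    v,u=np.mgrid[0:z.shape[0],0:z.shape[1]]
    x=(u-K[0,2])/K[0,0]*z; y=(v-K[1,2])/K[1,1]*z
    P=np.stack([x,-y,-z,np.ones_like(z)],-1)@T.T
    P=P[...,:3]; P[z==0]=np.nan
    return f["frame"],P
def st():
    s=manip.state()
    print({k:np.round(s[k],4).tolist() for k in ("time_s","joints","tool_pos","orientation","wrist_force","torque","opening","finger_force")})
    return s
E
python3 - <<'E'
from h import *
s=st()
print(R.from_quat(np.roll(s["orientation"],-1)).as_matrix().round(3))
for n in("top","side"):
    im,P=grab(n); np.savez(n+".npz",im=im,P=P)
    cv2.imwrite(f"pics/{n}0.png",cv2.resize(im[...,::-1],(800,600)))
E
```

```text
{'time_s': 0.0, 'joints': [1.2033, 0.6002, -0.0026, 1.6001, 0.0018, 0.9429, -0.0798], 'tool_pos': [0.2078, -0.6941, 0.2365], 'orientation': [-0.0008, 0.9894, 0.1449, -0.0002], 'wrist_force': [0.7599, 0.2388, -0.9158], 'torque': [0.0739, -0.0229, -0.0412], 'opening': 0.0932, 'finger_force': 0.0}
[[ 0.958  0.287 -0.001]
 [ 0.287 -0.958  0.001]
 [-0.    -0.002 -1.   ]]
```

View pics/top0.png

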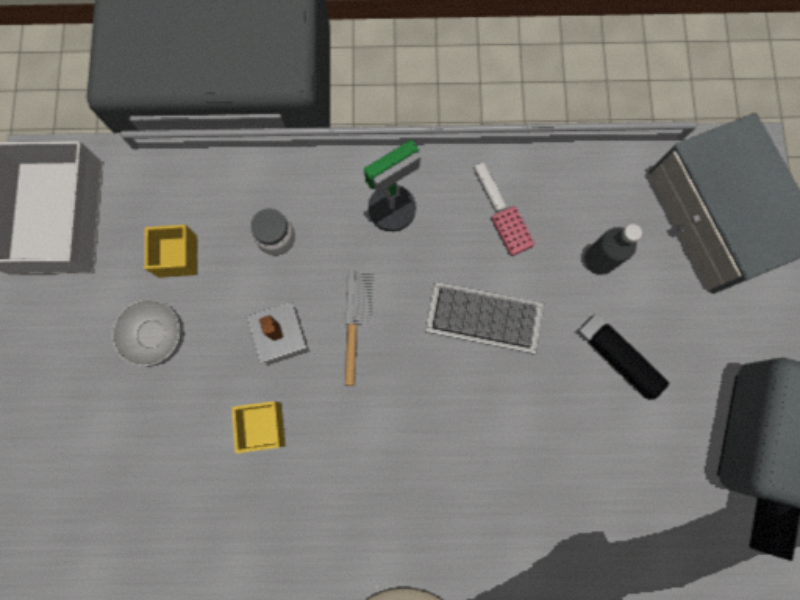

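View pics/side0.png

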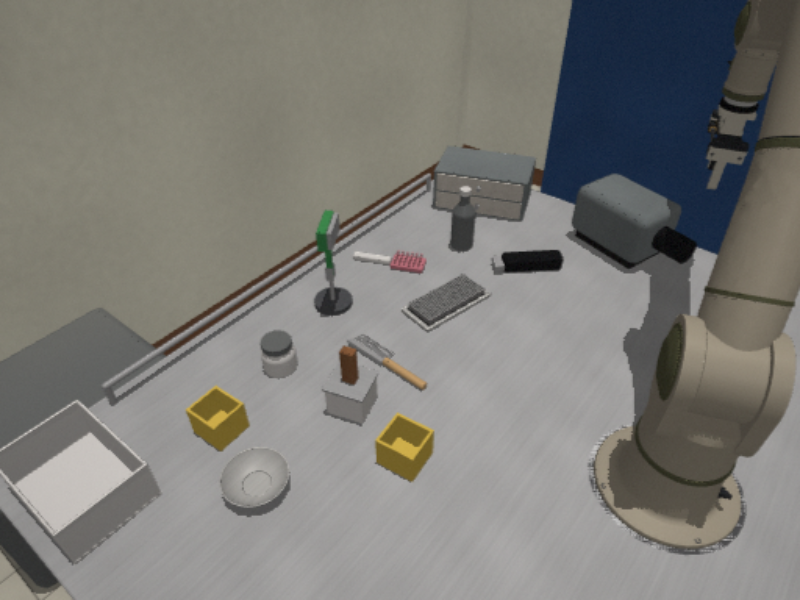

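The top view (800x600) shows the white rest with the roller's plate and brown handle at (277,333). The yellow look-alike boxes are at (168,250) and (258,427), and the frame with the grey slats is at (485,318). In the side view the roller is at (350,385). These could be taken for the rest: yellow (168,250), yellow (258,427), and the big white bin (40,205). I choose the white one at (277,333), and will check it in a crop while measuring.

```bash
python3 - <<'E'
from h import *
d=np.load("top.npz"); im,P=d["im"],d["P"]
c=im[180:250,145:215,::-1]; f=im[170:235,265:355,::-1]
cv2.imwrite("pics/crop.png",np.hstack([cv2.resize(c,(360,360),interpolation=0),cv2.resize(f,(440,360),interpolation=0)]))
def rect(Q,n):
    r=cv2.minAreaRect((Q[:,:2]*1000).astype(np.float32)); print(n,len(Q),np.round(r[0],1),np.round(r[1],1),round(r[2],1),"zmed",np.nanmedian(Q[:,2]).round(4))
A=P[185:240,150:205].reshape(-1,3); 
for lo,hi,n in((.06,.085,"plate"),(.1,.17,"handle"),(.142,.17,"handletop")):
    rect(A[(A[:,2]>lo)&(A[:,2]<hi)],n)
B=P[170:235,265:355].reshape(-1,3); rect(B[(B[:,2]>.006)&(B[:,2]<.04)],"frame")
print("table",np.nanmedian(P[250:300,200:300,2]))
d=np.load("side.npz"); im,P=d["im"],d["P"]
A=P.reshape(-1,3)
for c0,n in (((.5,.25),"roller"),):
    pass
# side: same box selections
s=np.load("top.npz")["P"]; c=np.nanmedian(s[185:240,150:205].reshape(-1,3),0); print("c",c)
Q=A[(np.abs(A[:,0]-c[0])<.09)&(np.abs(A[:,1]-c[1])<.09)]
rect(Q[(Q[:,2]>.068)&(Q[:,2]<.08)],"plate s"); rect(Q[(Q[:,2]>.1)&(Q[:,2]<.17)],"handle s"); rect(Q[(Q[:,2]>.149)&(Q[:,2]<.17)],"htop s")
c=np.nanmedian(s[170:235,265:355].reshape(-1,3),0)
Q=A[(np.abs(A[:,0]-c[0])<.11)&(np.abs(A[:,1]-c[1])<.13)]; rect(Q[(Q[:,2]>.006)&(Q[:,2]<.04)],"frame s")
E
```

```text
plate 795 [542.9 207. ] [84.2 80.8] 17.8 zmed 0.0732
handle 143 [542.4 206.1] [27.7 20.3] 19.0 zmed 0.1507
handletop 97 [542.5 206.4] [27.3 19.8] 18.5 zmed 0.1525
frame 2352 [ 578.5 -154.5] [181.8 245.3] 1.0 zmed 0.0238
table 0.001326452992288507
c [0.54444685 0.20685723 0.00261932]
plate s 442 [541.7 208.6] [85.2 84.7] 16.9 zmed 0.0704
handle s 179 [541.5 208.8] [28.2 22.9] 20.6 zmed 0.1335
htop s 40 [542.1 208.3] [25.  19.2] 14.8 zmed 0.1501
frame s 893 [ 569.9 -154. ] [200.5  92.8] 76.5 zmed 0.0207
```

View pics/crop.png

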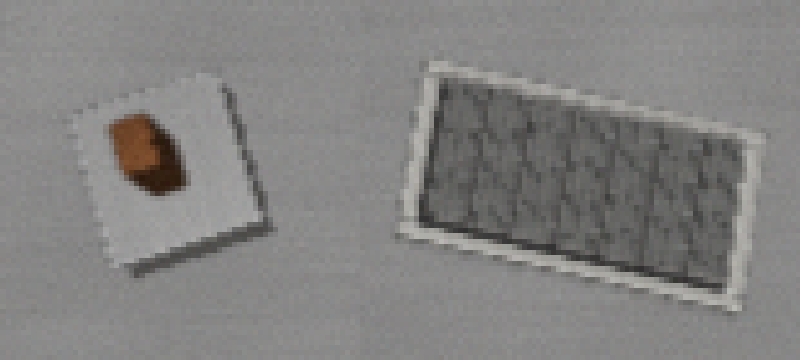

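The crop confirms the choice: white plate with the wooden handle on the left, and the frame with seven slats on the right. Next I refine the frame pose and start the approach.

```bash
cat >> h.py <<'E'
def to(x,y,z,yaw):
    "tool-frame shift, then turn, to reach target (yaw = world angle of tool x, deg)"
    s=manip.state(); M=R.from_quat(np.roll(s["orientation"],-1)).as_matrix()
    d=M.T@(np.array([x,y,z])-s["tool_pos"])
    G=R.from_euler("z",yaw,degrees=True).as_matrix()@np.diag([1,-1,-1.])
    print("shift mm",(d*1000).round(1),"rotvec deg",np.rad2deg(R.from_matrix(M.T@G).as_rotvec()).round(2))
E
python3 - <<'E'
from h import *
for n in("top","side"):
    d=np.load(n+".npz"); im,P=d["im"],d["P"]
    z=cv2.medianBlur(np.nan_to_num(P[...,2]).astype(np.float32),5)
    m=((z>.005)&(z<.05)&(abs(P[...,0]-.57)<.12)&(abs(P[...,1]+.154)<.14)).astype(np.uint8)
    m=cv2.morphologyEx(m,cv2.MORPH_OPEN,np.ones((3,3)))
    k,l,S,_=cv2.connectedComponentsWithStats(m); i=1+S[1:,4].argmax()
    Q=P[l==i]; r=cv2.minAreaRect((Q[:,:2]*1000).astype(np.float32)); print(n,k,r)
    c=np.array([.570,-.154]); a=np.deg2rad(76.7); ey=np.array([np.cos(a),np.sin(a)]); ex=np.array([ey[1],-ey[0]])
    q=(Q[:,:2]-c); u=q@ex; v=q@ey
    print("u,v pct",np.percentile(u,[.5,99.5]),np.percentile(v,[.5,99.5]))
    # bright rim fit
    for j in range(7):
        s=(abs(v-(j-3)*.025)<.009)&(abs(u)<.03); print(j,s.sum(),np.median(Q[s,2]).round(4),end="; ")
    print()
E
python3 -m crank '[{"dx":0.0437,"dy":-0.0318},{"dx":0.0437,"dy":-0.0318},{"dx":0.0437,"dy":-0.0318},{"dx":0.0437,"dy":-0.0318},{"dx":0.0437,"dy":-0.0318},{"dx":0.0437,"dy":-0.0318},{"dx":0.0437,"dy":-0.0318},{"dx":0.0437,"dy":-0.0318}]'
python3 -c "
from h import *
to(.5422,.2073,.237,18)"
```

```text
top 2 ((574.29736328125, -156.86590576171875), (200.2121124267578, 97.62652587890625), 77.62362670898438)
u,v pct [-0.04342127  0.05137509] [-0.10062517  0.09689758]
0 139 0.0261; 1 139 0.0256; 2 143 0.0248; 3 139 0.0247; 4 136 0.0246; 5 137 0.0253; 6 134 0.0246; 
side 2 ((568.6591186523438, -152.2601776123047), (197.2420196533203, 89.65460205078125), 75.01541900634766)
u,v pct [-0.04398325  0.04206946] [-0.08890051  0.09683027]
0 53 0.0226; 1 52 0.0223; 2 53 0.0217; 3 54 0.0211; 4 58 0.0215; 5 61 0.0212; 6 73 0.021; 
shift mm [ 5.789e+02 -7.677e+02  6.000e-01] rotvec deg [-0.08  0.01 -1.33]invalid input at $[0]: expected keys rx, ry, rz, dx, dy, dz, gripper
```

```bash

python3 -m crank '[{"rx":0,"ry":0,"rz":0,"dx":0.0437,"dy":-0.0318,"dz":0,"gripper":1},{"rx":0,"ry":0,"rz":0,"dx":0.0437,"dy":-0.0318,"dz":0,"gripper":1},{"rx":0,"ry":0,"rz":0,"dx":0.0437,"dy":-0.0318,"dz":0,"gripper":1},{"rx":0,"ry":0,"rz":0,"dx":0.0437,"dy":-0.0318,"dz":0,"gripper":1},{"rx":0,"ry":0,"rz":0,"dx":0.0437,"dy":-0.0318,"dz":0,"gripper":1},{"rx":0,"ry":0,"rz":0,"dx":0.0437,"dy":-0.0318,"dz":0,"gripper":1},{"rx":0,"ry":0,"rz":0,"dx":0.0437,"dy":-0.0318,"dz":0,"gripper":1},{"rx":0,"ry":0,"rz":0,"dx":0.0437,"dy":-0.0318,"dz":0,"gripper":1}]'
python3 -c "
from h import *
to(.5422,.2073,.237,18)"
```

```text
time_s: 1.1
tool_pos: [0.4706, -0.3491, 0.2372]
orientation: [-0.0, 0.989, 0.145, -0.0]
wrist_force: [0.1, -0.5, -0.2]
opening: 0.0932
finger_force: 0.0
shift mm [ 2.281e+02 -5.125e+02  3.000e-01] rotvec deg [-0.01  0.02 -1.34]
```

```bash

python3 -m crank '[{"rx":0,"ry":0,"rz":0,"dx":0.02,"dy":-0.025,"dz":0,"gripper":1},{"rx":0,"ry":0,"rz":0,"dx":0.02,"dy":-0.025,"dz":0,"gripper":1},{"rx":0,"ry":0,"rz":0,"dx":0.02,"dy":-0.025,"dz":0,"gripper":1},{"rx":0,"ry":0,"rz":0,"dx":0.02,"dy":-0.025,"dz":0,"gripper":1},{"rx":0,"ry":0,"rz":0,"dx":0,"dy":-0.025,"dz":0,"gripper":1},{"rx":0,"ry":0,"rz":0,"dx":0,"dy":-0.025,"dz":0,"gripper":1},{"rx":0,"ry":0,"rz":0,"dx":0,"dy":-0.025,"dz":0,"gripper":1},{"rx":0,"ry":0,"rz":0,"dx":0,"dy":-0.005,"dz":0,"gripper":1}]'
python3 - <<'E'
from h import *
to(.5422,.2073,.237,18)
im,P=grab("wrist"); np.savez("w1.npz",im=im,P=P); cv2.imwrite("pics/w1.png",im[...,::-1])
for p in((0,0),(0,511),(383,0),(383,511),(192,256)): print(p,P[p].round(3))
E
```

```text
time_s: 2.1
tool_pos: [0.4944, -0.1539, 0.2373]
orientation: [-0.0, 0.989, 0.146, -0.0]
wrist_force: [0.5, -0.1, -0.5]
opening: 0.0929
finger_force: 0.0
shift mm [ 150.  -332.     0.4] rotvec deg [-0.03  0.03 -1.22]
(0, 0) [0.607 0.203 0.   ]
(0, 511) [ 0.784 -0.382  0.   ]
(383, 0) [ 0.503 -0.103  0.344]
(383, 511) [ 0.529 -0.193  0.343]
(192, 256) [ 0.469 -0.158 -0.   ]
```

View pics/w1.png

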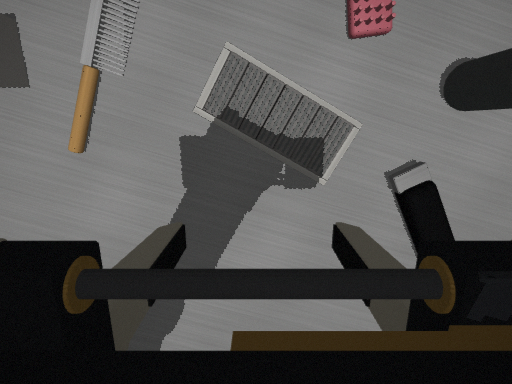

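The wrist picture shows the whole frame, with corners at about (228,44), (360,125), (325,184) and (194,110). I'll fit it by height.

```bash
python3 - <<'E'
from h import *
d=np.load("w1.npz"); P=d["P"]; 
z=cv2.medianBlur(np.nan_to_num(P[...,2]).astype(np.float32),3)
m=((z>.0045)&(z<.05)&(abs(P[...,0]-.57)<.12)&(abs(P[...,1]+.154)<.14)).astype(np.uint8)
k,l,S,_=cv2.connectedComponentsWithStats(m); i=1+S[1:,4].argmax()
Q=P[l==i]; r=cv2.minAreaRect((Q[:,:2]*1000).astype(np.float32)); print(k,r, "table",np.nanmedian(P[150:220,300:320,2]))
c=np.array(r[0])/1000; a=np.deg2rad(r[2] if r[1][0]>r[1][1] else r[2]-90); a=a if np.sin(a)>0 else a+np.pi
ey=np.array([np.cos(a),np.sin(a)]); ex=np.array([ey[1],-ey[0]]); q=(Q[:,:2]-c); u=q@ex; v=q@ey
print(np.rad2deg(a),np.percentile(u,[.5,99.5]),np.percentile(v,[.5,99.5]))
for j in range(7):
    s=(abs(v-(j-3)*.025)<.009)&(abs(u)<.03); print(j,s.sum(),np.median(Q[s,2]).round(4),end="; ")
# decoded corners on rim z=.009 by ray from pixel
for p in((44,228),(125,360),(184,325),(110,194)): print(P[p].round(4))
E
python3 -m crank '[{"rx":0,"ry":0,"rz":-1.2,"dx":0.02,"dy":-0.0415,"dz":0,"gripper":1},{"rx":0,"ry":0,"rz":0,"dx":0.02,"dy":-0.0415,"dz":0,"gripper":1},{"rx":0,"ry":0,"rz":0,"dx":0.02,"dy":-0.0415,"dz":0,"gripper":1},{"rx":0,"ry":0,"rz":0,"dx":0.02,"dy":-0.0415,"dz":0,"gripper":1},{"rx":0,"ry":0,"rz":0,"dx":0.02,"dy":-0.0415,"dz":0,"gripper":1},{"rx":0,"ry":0,"rz":0,"dx":0.02,"dy":-0.0415,"dz":0,"gripper":1},{"rx":0,"ry":0,"rz":0,"dx":0.02,"dy":-0.0415,"dz":0,"gripper":1},{"rx":0,"ry":0,"rz":0,"dx":0,"dy":-0.03,"dz":0,"gripper":1}]'
python3 - <<'E'
from h import *
to(.5422,.2073,.102,18)
im,P=grab("wrist"); np.savez("w2.npz",im=im,P=P); cv2.imwrite("pics/w2.png",im[...,::-1])
A=P.reshape(-1,3); Q=A[(abs(A[:,0]-.542)<.06)&(abs(A[:,1]-.207)<.06)]
for lo,hi in((.06,.08),(.1,.17),(.145,.16)):
    B=Q[(Q[:,2]>lo)&(Q[:,2]<hi)]
    if len(B)>5: print(len(B),cv2.minAreaRect((B[:,:2]*1000).astype(np.float32)),np.median(B[:,2]))
E
```

```text
3 ((574.0192260742188, -156.059326171875), (200.3536834716797, 94.29229736328125), 77.56616973876953) table 0.0007919982196341879
77.56616973876953 [-0.04650483  0.04626313] [-0.09843594  0.0989073 ]
0 680 0.0248; 1 698 0.0244; 2 712 0.0236; 3 733 0.0235; 4 750 0.0236; 5 774 0.0238; 6 789 0.0233; [ 0.6378 -0.0722  0.0097]
[ 0.5955 -0.2606  0.0094]
[ 5.077e-01 -2.472e-01 -5.000e-04]
[ 0.5515 -0.0507  0.0093]
time_s: 3.15
tool_pos: [0.5322, 0.1943, 0.2371]
orientation: [-0.0, 0.988, 0.155, 0.0]
wrist_force: [-0.7, 0.1, 0.7]
opening: 0.0927
finger_force: 0.0
shift mm [ 13.3  -9.3 135.1] rotvec deg [-0.01 -0.05 -0.12]
4279 ((543.6681518554688, 207.6739044189453), (84.14562225341797, 80.21087646484375), 17.33390998840332) 0.07208437991447325
897 ((543.9694213867188, 207.7874298095703), (27.752798080444336, 19.77121925354004), 17.769609451293945) 0.15157599047609585
752 ((543.9818725585938, 207.80245971679688), (27.747596740722656, 19.736568450927734), 17.916250228881836) 0.15179763249805953
```

```bash

python3 -m crank '[{"rx":0,"ry":0,"rz":0,"dx":0.0146,"dy":-0.0091,"dz":0,"gripper":1},{"rx":0,"ry":0,"rz":0,"dx":0,"dy":0,"dz":0.02,"gripper":1},{"rx":0,"ry":0,"rz":0,"dx":0,"dy":0,"dz":0.025,"gripper":1},{"rx":0,"ry":0,"rz":0,"dx":0,"dy":0,"dz":0.025,"gripper":1},{"rx":0,"ry":0,"rz":0,"dx":0,"dy":0,"dz":0.025,"gripper":1},{"rx":0,"ry":0,"rz":0,"dx":0,"dy":0,"dz":0.02,"gripper":1},{"rx":0,"ry":0,"rz":0,"dx":0,"dy":0,"dz":0.015,"gripper":1},{"rx":0,"ry":0,"rz":0,"dx":0,"dy":0,"dz":0.005,"gripper":1}]'
python3 -c "
from h import *
to(.5435,.2075,.102,17.7)"
python3 -m crank '[{"rx":0,"ry":0,"rz":0,"dx":0,"dy":0,"dz":0,"gripper":0},{"rx":0,"ry":0,"rz":0,"dx":0,"dy":0,"dz":0,"gripper":0},{"rx":0,"ry":0,"rz":0,"dx":0,"dy":0,"dz":0,"gripper":0},{"rx":0,"ry":0,"rz":0,"dx":0,"dy":0,"dz":0,"gripper":0},{"rx":0,"ry":0,"rz":0,"dx":0,"dy":0,"dz":0,"gripper":0},{"rx":0,"ry":0,"rz":0,"dx":0,"dy":0,"dz":0,"gripper":0},{"rx":0,"ry":0,"rz":0,"dx":0,"dy":0,"dz":0,"gripper":0},{"rx":0,"ry":0,"rz":0,"dx":0,"dy":0,"dz":0,"gripper":0}]' 50
python3 -c "
from h import *
st()"
```

```text
time_s: 4.2
tool_pos: [0.5424, 0.2051, 0.1015]
orientation: [0.0, 0.988, 0.155, -0.0]
wrist_force: [0.3, 0.7, -0.7]
opening: 0.0926
finger_force: 0.0
shift mm [ 1.8 -2.  -0.6] rotvec deg [0.03 0.05 0.1 ]
time_s: 5.2
tool_pos: [0.5418, 0.2059, 0.1024]
orientation: [-0.0, 0.988, 0.155, -0.0]
wrist_force: [-1.2, 0.7, -0.2]
opening: 0.02
finger_force: 50.0
{'time_s': 5.2, 'joints': [-0.4059, 0.61, -0.0807, 2.0426, 0.0974, 0.4924, -1.8169], 'tool_pos': [0.5418, 0.2059, 0.1024], 'orientation': [-0.0001, 0.9879, 0.1553, -0.0], 'wrist_force': [-1.2185, 0.6984, -0.204], 'torque': [0.0471, 0.0805, -0.0097], 'opening': 0.02, 'finger_force': 50.0001}
```

```bash

python3 -m crank '[{"rx":0,"ry":0,"rz":0,"dx":0,"dy":0,"dz":-0.008,"gripper":0},{"rx":0,"ry":0,"rz":0,"dx":0,"dy":0,"dz":-0.02,"gripper":0},{"rx":0,"ry":0,"rz":0,"dx":0,"dy":0,"dz":-0.02,"gripper":0},{"rx":0,"ry":0,"rz":0,"dx":0,"dy":0,"dz":-0.02,"gripper":0},{"rx":0,"ry":0,"rz":0,"dx":0,"dy":0,"dz":-0.02,"gripper":0},{"rx":0,"ry":0,"rz":10,"dx":0,"dy":0,"dz":-0.01,"gripper":0},{"rx":0,"ry":0,"rz":10,"dx":0,"dy":0,"dz":-0.005,"gripper":0},{"rx":0,"ry":0,"rz":10,"dx":0,"dy":0,"dz":0,"gripper":0}]' 60
python3 - <<'E'
from h import *
a=np.deg2rad(77.57); c=np.array([.574,-.156])-.075*np.array([np.cos(a),np.sin(a)]); print(c)
st(); to(*c,.2,-12.43)
im,P=grab("side"); np.savez("s2.npz",im=im,P=P)
t=manip.state()["tool_pos"]; A=P.reshape(-1,3); Q=A[(abs(A[:,0]-t[0])<.07)&(abs(A[:,1]-t[1])<.07)]
B=Q[(abs(Q[:,2]-(t[2]-.03))<.006)]; print("plate",len(B),cv2.minAreaRect((B[:,:2]*1000).astype(np.float32)),np.median(B[:,2])-t[2])
E
```

```text
time_s: 6.2
tool_pos: [0.5417, 0.2056, 0.2061]
orientation: [-0.0, 0.994, -0.109, 0.0]
wrist_force: [0.9, -0.8, -4.4]
opening: 0.0198
finger_force: 60.0
[ 0.5578565  -0.22924198]
{'time_s': 6.2, 'joints': [-0.4979, 0.4631, 0.0529, 1.9729, -0.0367, 0.7063, -2.2112], 'tool_pos': [0.5417, 0.2056, 0.2061], 'orientation': [-0.0001, 0.9941, -0.1087, 0.0], 'wrist_force': [0.8642, -0.8345, -4.3573], 'torque': [0.0534, 0.0379, -0.0008], 'opening': 0.0198, 'finger_force': 59.9952}
shift mm [109.7 421.1   6. ] rotvec deg [-0.01 -0.   -0.05]
plate 449 ((541.968994140625, 204.51708984375), (81.02191925048828, 86.3990249633789), 76.87520599365234) -0.03164418349930087
```

```bash

python3 -m crank '[{"rx":0,"ry":0,"rz":0,"dx":0.0137,"dy":0.0526,"dz":0,"gripper":0},{"rx":0,"ry":0,"rz":0,"dx":0.0137,"dy":0.0526,"dz":0,"gripper":0},{"rx":0,"ry":0,"rz":0,"dx":0.0137,"dy":0.0526,"dz":0,"gripper":0},{"rx":0,"ry":0,"rz":0,"dx":0.0137,"dy":0.0526,"dz":0,"gripper":0},{"rx":0,"ry":0,"rz":0,"dx":0.0137,"dy":0.0526,"dz":0,"gripper":0},{"rx":0,"ry":0,"rz":0,"dx":0.0137,"dy":0.0526,"dz":0,"gripper":0},{"rx":0,"ry":0,"rz":0,"dx":0.0137,"dy":0.0526,"dz":0,"gripper":0},{"rx":0,"ry":0,"rz":0,"dx":0.0137,"dy":0.0526,"dz":0,"gripper":0}]'
python3 -m crank '[{"rx":0,"ry":0,"rz":0,"dx":0,"dy":0,"dz":0.02,"gripper":0},{"rx":0,"ry":0,"rz":0,"dx":0,"dy":0,"dz":0.02,"gripper":0},{"rx":0,"ry":0,"rz":0,"dx":0,"dy":0,"dz":0.02,"gripper":0},{"rx":0,"ry":0,"rz":0,"dx":0,"dy":0,"dz":0.02,"gripper":0},{"rx":0,"ry":0,"rz":0,"dx":0,"dy":0,"dz":0,"gripper":0},{"rx":0,"ry":0,"rz":0,"dx":0,"dy":0,"dz":0,"gripper":0},{"rx":0,"ry":0,"rz":0,"dx":0,"dy":0,"dz":0,"gripper":0},{"rx":0,"ry":0,"rz":0,"dx":0,"dy":0,"dz":0,"gripper":0}]'
python3 -c "
from h import *
to(.5579,-.2292,.115,-12.43); st()"
```

```text
time_s: 7.25
tool_pos: [0.5601, -0.2303, 0.2054]
orientation: [-0.0, 0.995, -0.104, -0.0]
wrist_force: [0.5, 0.2, -4.5]
opening: 0.0199
finger_force: 60.0
time_s: 8.25
tool_pos: [0.5608, -0.2287, 0.1261]
orientation: [0.0, 0.994, -0.106, 0.001]
wrist_force: [-0.2, -0.4, -3.6]
opening: 0.0201
finger_force: 60.0
shift mm [-2.8  1.1 11.1] rotvec deg [ 0.01 -0.06  0.31]
{'time_s': 8.25, 'joints': [0.2664, 0.5974, 0.0404, 1.9754, -0.0421, 0.5686, -1.4471], 'tool_pos': [0.5608, -0.2287, 0.1261], 'orientation': [0.0001, 0.9944, -0.1056, 0.0005], 'wrist_force': [-0.1561, -0.3605, -3.6135], 'torque': [0.0197, 0.0357, 0.0051], 'opening': 0.0201, 'finger_force': 60.0}
```

```bash

python3 -m crank '[{"rx":0,"ry":0,"rz":0,"dx":-0.0028,"dy":0.001,"dz":0.003,"gripper":0},{"rx":0,"ry":0,"rz":0.3,"dx":0,"dy":0,"dz":0.003,"gripper":0},{"rx":0,"ry":0,"rz":0,"dx":0,"dy":0,"dz":0.002,"gripper":0},{"rx":0,"ry":0,"rz":0,"dx":0,"dy":0,"dz":0.001,"gripper":0},{"rx":0,"ry":0,"rz":0,"dx":0,"dy":0,"dz":0.0005,"gripper":0},{"rx":0,"ry":0,"rz":0,"dx":0,"dy":0,"dz":0.0005,"gripper":0},{"rx":0,"ry":0,"rz":0,"dx":0,"dy":0,"dz":0,"gripper":0},{"rx":0,"ry":0,"rz":0,"dx":0,"dy":0,"dz":0,"gripper":0}]'
python3 -c "
from h import *
st()"
```

```text
time_s: 9.25
tool_pos: [0.5575, -0.2291, 0.1155]
orientation: [-0.0, 0.994, -0.108, -0.0]
wrist_force: [-2.5, 0.3, 3.0]
opening: 0.0195
finger_force: 60.0
{'time_s': 9.25, 'joints': [0.2688, 0.6104, 0.0399, 1.9877, -0.0441, 0.5445, -1.4487], 'tool_pos': [0.5575, -0.2291, 0.1155], 'orientation': [-0.0, 0.9941, -0.1083, -0.0001], 'wrist_force': [-2.5301, 0.3074, 3.0251], 'torque': [0.1546, 0.5822, 0.062], 'opening': 0.0195, 'finger_force': 60.0001}
```

```bash

python3 -m crank '[{"rx":0,"ry":0,"rz":0,"dx":0,"dy":0,"dz":0.0005,"gripper":0},{"rx":0,"ry":0,"rz":0,"dx":0,"dy":0,"dz":0.0005,"gripper":0},{"rx":0,"ry":0,"rz":0,"dx":0,"dy":0,"dz":0.0005,"gripper":0},{"rx":0,"ry":0,"rz":0,"dx":0,"dy":0,"dz":0.0005,"gripper":0},{"rx":0,"ry":0,"rz":0,"dx":0,"dy":0,"dz":0,"gripper":0},{"rx":0,"ry":0,"rz":0,"dx":0,"dy":0,"dz":0,"gripper":0},{"rx":0,"ry":0,"rz":0,"dx":0,"dy":0,"dz":0,"gripper":0},{"rx":0,"ry":0,"rz":0,"dx":0,"dy":0,"dz":0,"gripper":0}]'
python3 -c "
from h import *
st()"
```

```text
time_s: 10.25
tool_pos: [0.5575, -0.2291, 0.1134]
orientation: [0.0, 0.994, -0.108, -0.0]
wrist_force: [-3.1, 2.1, 5.7]
opening: 0.0203
finger_force: 60.0
{'time_s': 10.25, 'joints': [0.269, 0.6133, 0.0396, 1.9888, -0.0442, 0.5404, -1.4486], 'tool_pos': [0.5575, -0.2291, 0.1134], 'orientation': [0.0, 0.9941, -0.1083, -0.0], 'wrist_force': [-3.0712, 2.0962, 5.6506], 'torque': [0.147, 0.764, 0.0364], 'opening': 0.0203, 'finger_force': 60.0}
```

```bash

python3 -m crank '[{"rx":0,"ry":0,"rz":0,"dx":0,"dy":0,"dz":0.0005,"gripper":0},{"rx":0,"ry":0,"rz":0,"dx":0,"dy":0,"dz":0.0005,"gripper":0},{"rx":0,"ry":0,"rz":0,"dx":0,"dy":0,"dz":0.0,"gripper":0},{"rx":0,"ry":0,"rz":0,"dx":0,"dy":0,"dz":0,"gripper":0},{"rx":0,"ry":0,"rz":0,"dx":0,"dy":0,"dz":0,"gripper":0},{"rx":0,"ry":0,"rz":0,"dx":0,"dy":0,"dz":0,"gripper":0},{"rx":0,"ry":0,"rz":0,"dx":0,"dy":0,"dz":0,"gripper":0},{"rx":0,"ry":0,"rz":0,"dx":0,"dy":0,"dz":0,"gripper":0}]'
python3 -c "
from h import *
st()"
```

```text
time_s: 11.25
tool_pos: [0.5576, -0.2291, 0.113]
orientation: [0.0, 0.994, -0.108, 0.0]
wrist_force: [-4.1, 0.1, 9.5]
opening: 0.0196
finger_force: 60.0
{'time_s': 11.25, 'joints': [0.2692, 0.6139, 0.0395, 1.9892, -0.0443, 0.539, -1.4485], 'tool_pos': [0.5576, -0.2291, 0.113], 'orientation': [0.0, 0.9941, -0.1084, 0.0001], 'wrist_force': [-4.1182, 0.0513, 9.5458], 'torque': [0.3575, 1.1327, 0.011], 'opening': 0.0196, 'finger_force': 60.0}
```

```bash

python3 -m crank '[{"rx":0,"ry":0,"rz":0,"dx":0,"dy":-0.0016,"dz":0,"gripper":0},{"rx":0,"ry":0,"rz":0,"dx":0,"dy":-0.0016,"dz":0,"gripper":0},{"rx":0,"ry":0,"rz":0,"dx":0,"dy":-0.0016,"dz":0,"gripper":0},{"rx":0,"ry":0,"rz":0,"dx":0,"dy":-0.0016,"dz":0,"gripper":0},{"rx":0,"ry":0,"rz":0,"dx":0,"dy":-0.0016,"dz":0,"gripper":0},{"rx":0,"ry":0,"rz":0,"dx":0,"dy":-0.0016,"dz":0,"gripper":0},{"rx":0,"ry":0,"rz":0,"dx":0,"dy":-0.0016,"dz":0,"gripper":0},{"rx":0,"ry":0,"rz":0,"dx":0,"dy":-0.0016,"dz":0,"gripper":0}]'
python3 -c "
from h import *
st()"
```

```text
time_s: 12.25
tool_pos: [0.5604, -0.2171, 0.113]
orientation: [0.0, 0.994, -0.109, 0.0]
wrist_force: [-4.4, -0.1, 10.3]
opening: 0.0196
finger_force: 60.0
{'time_s': 12.25, 'joints': [0.2464, 0.6122, 0.0423, 1.9939, -0.0466, 0.5357, -1.4673], 'tool_pos': [0.5604, -0.2171, 0.113], 'orientation': [0.0003, 0.9941, -0.1086, 0.0003], 'wrist_force': [-4.427, -0.1062, 10.3221], 'torque': [0.0349, 1.0972, 0.0049], 'opening': 0.0196, 'finger_force': 59.9999}
```

```bash

python3 -m crank '[{"rx":0,"ry":0,"rz":0,"dx":0,"dy":-0.0016,"dz":0,"gripper":0},{"rx":0,"ry":0,"rz":0,"dx":0,"dy":-0.0016,"dz":0,"gripper":0},{"rx":0,"ry":0,"rz":0,"dx":0,"dy":-0.0016,"dz":0,"gripper":0},{"rx":0,"ry":0,"rz":0,"dx":0,"dy":-0.0016,"dz":0,"gripper":0},{"rx":0,"ry":0,"rz":0,"dx":0,"dy":-0.0016,"dz":0,"gripper":0},{"rx":0,"ry":0,"rz":0,"dx":0,"dy":-0.0016,"dz":0.0001,"gripper":0},{"rx":0,"ry":0,"rz":0,"dx":0,"dy":-0.0016,"dz":0.0001,"gripper":0},{"rx":0,"ry":0,"rz":0,"dx":0,"dy":-0.0016,"dz":0,"gripper":0}]'
python3 -c "
from h import *
st()"
```

```text
time_s: 13.25
tool_pos: [0.5632, -0.2042, 0.1128]
orientation: [0.0, 0.994, -0.108, 0.0]
wrist_force: [-4.4, 0.7, 11.4]
opening: 0.0196
finger_force: 60.0
{'time_s': 13.25, 'joints': [0.2233, 0.611, 0.0441, 1.9983, -0.0495, 0.5328, -1.486], 'tool_pos': [0.5632, -0.2042, 0.1128], 'orientation': [0.0001, 0.9941, -0.1084, 0.0003], 'wrist_force': [-4.4437, 0.6648, 11.3822], 'torque': [0.2224, 1.0572, -0.024], 'opening': 0.0196, 'finger_force': 60.0}
```

```bash

python3 -m crank '[{"rx":0,"ry":0,"rz":0,"dx":0,"dy":-0.0016,"dz":0,"gripper":0},{"rx":0,"ry":0,"rz":0,"dx":0,"dy":-0.0016,"dz":0,"gripper":0},{"rx":0,"ry":0,"rz":0,"dx":0,"dy":-0.0016,"dz":0,"gripper":0},{"rx":0,"ry":0,"rz":0,"dx":0,"dy":-0.0016,"dz":0,"gripper":0},{"rx":0,"ry":0,"rz":0,"dx":0,"dy":-0.0016,"dz":0,"gripper":0},{"rx":0,"ry":0,"rz":0,"dx":0,"dy":-0.0016,"dz":0,"gripper":0},{"rx":0,"ry":0,"rz":0,"dx":0,"dy":-0.0016,"dz":0,"gripper":0},{"rx":0,"ry":0,"rz":0,"dx":0,"dy":-0.0016,"dz":0,"gripper":0}]'
python3 -c "
from h import *
st()"
```

```text
time_s: 14.25
tool_pos: [0.566, -0.1918, 0.1128]
orientation: [0.0, 0.994, -0.108, 0.0]
wrist_force: [-3.4, -0.3, 8.5]
opening: 0.0201
finger_force: 60.0
{'time_s': 14.25, 'joints': [0.2003, 0.6098, 0.0465, 2.0019, -0.0522, 0.5303, -1.5047], 'tool_pos': [0.566, -0.1918, 0.1128], 'orientation': [0.0002, 0.9941, -0.1085, 0.0003], 'wrist_force': [-3.3745, -0.3048, 8.5037], 'torque': [0.2249, 0.8795, 0.0315], 'opening': 0.0201, 'finger_force': 60.0}
```

```bash

python3 -m crank '[{"rx":0,"ry":0,"rz":0,"dx":0,"dy":-0.0016,"dz":0,"gripper":0},{"rx":0,"ry":0,"rz":0,"dx":0,"dy":-0.0016,"dz":0.0001,"gripper":0},{"rx":0,"ry":0,"rz":0,"dx":0,"dy":-0.0016,"dz":0.0001,"gripper":0},{"rx":0,"ry":0,"rz":0,"dx":0,"dy":-0.0016,"dz":0.0001,"gripper":0},{"rx":0,"ry":0,"rz":0,"dx":0,"dy":-0.0016,"dz":0.0001,"gripper":0},{"rx":0,"ry":0,"rz":0,"dx":0,"dy":-0.0016,"dz":0.0001,"gripper":0},{"rx":0,"ry":0,"rz":0,"dx":0,"dy":-0.0016,"dz":0.0001,"gripper":0},{"rx":0,"ry":0,"rz":0,"dx":0,"dy":-0.0016,"dz":0,"gripper":0}]'
python3 -c "
from h import *
st()"
```

```text
time_s: 15.25
tool_pos: [0.5688, -0.1792, 0.1121]
orientation: [0.0, 0.994, -0.108, 0.0]
wrist_force: [-3.6, -0.7, 9.6]
opening: 0.02
finger_force: 60.0
{'time_s': 15.25, 'joints': [0.1772, 0.6097, 0.0486, 2.0052, -0.0551, 0.5272, -1.5235], 'tool_pos': [0.5688, -0.1792, 0.1121], 'orientation': [0.0001, 0.9941, -0.1084, 0.0003], 'wrist_force': [-3.6133, -0.7447, 9.5962], 'torque': [-0.2294, 1.0213, 0.0677], 'opening': 0.02, 'finger_force': 60.0001}
```

```bash

python3 -m crank '[{"rx":0,"ry":0,"rz":0,"dx":0,"dy":-0.0016,"dz":0,"gripper":0},{"rx":0,"ry":0,"rz":0,"dx":0,"dy":-0.0016,"dz":0,"gripper":0},{"rx":0,"ry":0,"rz":0,"dx":0,"dy":-0.0016,"dz":0,"gripper":0},{"rx":0,"ry":0,"rz":0,"dx":0,"dy":-0.0016,"dz":0,"gripper":0},{"rx":0,"ry":0,"rz":0,"dx":0,"dy":-0.0016,"dz":0,"gripper":0},{"rx":0,"ry":0,"rz":0,"dx":0,"dy":-0.0016,"dz":0,"gripper":0},{"rx":0,"ry":0,"rz":0,"dx":0,"dy":-0.0016,"dz":0,"gripper":0},{"rx":0,"ry":0,"rz":0,"dx":0,"dy":-0.0016,"dz":0,"gripper":0}]'
python3 -c "
from h import *
st()"
```

```text
time_s: 16.25
tool_pos: [0.5716, -0.1668, 0.112]
orientation: [0.0, 0.994, -0.108, 0.0]
wrist_force: [-2.5, 1.0, 8.2]
opening: 0.02
finger_force: 60.0
{'time_s': 16.25, 'joints': [0.154, 0.6091, 0.051, 2.0075, -0.0578, 0.5256, -1.5422], 'tool_pos': [0.5716, -0.1668, 0.112], 'orientation': [0.0001, 0.9941, -0.1084, 0.0004], 'wrist_force': [-2.497, 1.0465, 8.2074], 'torque': [0.0882, 0.8787, 0.0335], 'opening': 0.02, 'finger_force': 59.9999}
```

```bash

python3 -m crank '[{"rx":0,"ry":0,"rz":0,"dx":0,"dy":-0.0016,"dz":0.0001,"gripper":0},{"rx":0,"ry":0,"rz":0,"dx":0,"dy":-0.0016,"dz":0.0001,"gripper":0},{"rx":0,"ry":0,"rz":0,"dx":0,"dy":-0.0016,"dz":0,"gripper":0},{"rx":0,"ry":0,"rz":0,"dx":0,"dy":-0.0016,"dz":0,"gripper":0},{"rx":0,"ry":0,"rz":0,"dx":0,"dy":-0.0016,"dz":0,"gripper":0},{"rx":0,"ry":0,"rz":0,"dx":0,"dy":-0.0016,"dz":0,"gripper":0},{"rx":0,"ry":0,"rz":0,"dx":0,"dy":-0.0016,"dz":0,"gripper":0},{"rx":0,"ry":0,"rz":0,"dx":0,"dy":-0.0016,"dz":0,"gripper":0}]'
python3 -c "
from h import *
st()"
```

```text
time_s: 17.25
tool_pos: [0.5743, -0.1547, 0.112]
orientation: [0.0, 0.994, -0.108, 0.0]
wrist_force: [-3.8, -4.0, 9.5]
opening: 0.0196
finger_force: 60.0
{'time_s': 17.25, 'joints': [0.1309, 0.6087, 0.0539, 2.0093, -0.0601, 0.5242, -1.561], 'tool_pos': [0.5743, -0.1547, 0.112], 'orientation': [0.0004, 0.9941, -0.1085, 0.0004], 'wrist_force': [-3.7967, -4.0066, 9.4684], 'torque': [-0.876, 1.0835, -0.0525], 'opening': 0.0196, 'finger_force': 60.0006}
```

```bash

python3 -m crank '[{"rx":0,"ry":0,"rz":0,"dx":0,"dy":-0.0016,"dz":0,"gripper":0},{"rx":0,"ry":0,"rz":0,"dx":0,"dy":-0.0016,"dz":0,"gripper":0},{"rx":0,"ry":0,"rz":0,"dx":0,"dy":-0.0016,"dz":0,"gripper":0},{"rx":0,"ry":0,"rz":0,"dx":0,"dy":-0.0016,"dz":0,"gripper":0},{"rx":0,"ry":0,"rz":0,"dx":0,"dy":-0.0016,"dz":0,"gripper":0},{"rx":0,"ry":0,"rz":0,"dx":0,"dy":-0.0016,"dz":0,"gripper":0},{"rx":0,"ry":0,"rz":0,"dx":0,"dy":-0.0016,"dz":0,"gripper":0},{"rx":0,"ry":0,"rz":0,"dx":0,"dy":-0.0016,"dz":0,"gripper":0}]'
python3 -c "
from h import *
st()"
```

```text
time_s: 18.25
tool_pos: [0.5773, -0.1418, 0.112]
orientation: [0.0, 0.994, -0.108, 0.0]
wrist_force: [-3.0, 1.4, 9.6]
opening: 0.0195
finger_force: 60.0
{'time_s': 18.25, 'joints': [0.1076, 0.6084, 0.0558, 2.0104, -0.0635, 0.5235, -1.5797], 'tool_pos': [0.5773, -0.1418, 0.112], 'orientation': [0.0001, 0.9941, -0.1084, 0.0005], 'wrist_force': [-3.0457, 1.3524, 9.5819], 'torque': [0.0604, 0.8518, 0.0127], 'opening': 0.0195, 'finger_force': 59.9999}
```

Steady at about 13 N. I'll continue.

```bash

python3 -m crank '[{"rx":0,"ry":0,"rz":0,"dx":0,"dy":-0.0016,"dz":0,"gripper":0},{"rx":0,"ry":0,"rz":0,"dx":0,"dy":-0.0016,"dz":0,"gripper":0},{"rx":0,"ry":0,"rz":0,"dx":0,"dy":-0.0016,"dz":0,"gripper":0},{"rx":0,"ry":0,"rz":0,"dx":0,"dy":-0.0016,"dz":0,"gripper":0},{"rx":0,"ry":0,"rz":0,"dx":0,"dy":-0.0016,"dz":0,"gripper":0},{"rx":0,"ry":0,"rz":0,"dx":0,"dy":-0.0016,"dz":0,"gripper":0},{"rx":0,"ry":0,"rz":0,"dx":0,"dy":-0.0016,"dz":0,"gripper":0},{"rx":0,"ry":0,"rz":0,"dx":0,"dy":-0.0016,"dz":0,"gripper":0}]'
python3 -c "
from h import *
st()"
```

```text
time_s: 19.25
tool_pos: [0.5798, -0.1302, 0.112]
orientation: [0.001, 0.994, -0.109, 0.0]
wrist_force: [-3.1, -4.7, 9.7]
opening: 0.0195
finger_force: 60.0
{'time_s': 19.25, 'joints': [0.0846, 0.6082, 0.0594, 2.011, -0.0655, 0.5232, -1.5985], 'tool_pos': [0.5798, -0.1302, 0.112], 'orientation': [0.0006, 0.9941, -0.1087, 0.0004], 'wrist_force': [-3.0623, -4.6611, 9.7494], 'torque': [-1.0869, 1.1714, -0.0679], 'opening': 0.0195, 'finger_force': 60.0008}
```

```bash

python3 -m crank '[{"rx":0,"ry":0,"rz":0,"dx":0,"dy":-0.0016,"dz":0,"gripper":0},{"rx":0,"ry":0,"rz":0,"dx":0,"dy":-0.0016,"dz":0,"gripper":0},{"rx":0,"ry":0,"rz":0,"dx":0,"dy":-0.0016,"dz":0,"gripper":0},{"rx":0,"ry":0,"rz":0,"dx":0,"dy":-0.0016,"dz":0,"gripper":0},{"rx":0,"ry":0,"rz":0,"dx":0,"dy":-0.0016,"dz":0,"gripper":0},{"rx":0,"ry":0,"rz":0,"dx":0,"dy":-0.0016,"dz":0,"gripper":0},{"rx":0,"ry":0,"rz":0,"dx":0,"dy":-0.0016,"dz":0,"gripper":0},{"rx":0,"ry":0,"rz":0,"dx":0,"dy":-0.0016,"dz":0,"gripper":0}]'
python3 -c "
from h import *
st()"
```

```text
time_s: 20.25
tool_pos: [0.5829, -0.1167, 0.1121]
orientation: [0.0, 0.994, -0.108, 0.001]
wrist_force: [-3.8, -0.1, 11.9]
opening: 0.0198
finger_force: 60.0
{'time_s': 20.25, 'joints': [0.0611, 0.6082, 0.0607, 2.0106, -0.0692, 0.5235, -1.6172], 'tool_pos': [0.5829, -0.1167, 0.1121], 'orientation': [0.0, 0.9941, -0.1084, 0.0006], 'wrist_force': [-3.8011, -0.0808, 11.8898], 'torque': [0.1745, 0.9897, 0.0313], 'opening': 0.0198, 'finger_force': 59.9999}
```

```bash

python3 -m crank '[{"rx":0,"ry":0,"rz":0,"dx":0,"dy":-0.0016,"dz":-0.0001,"gripper":0},{"rx":0,"ry":0,"rz":0,"dx":0,"dy":-0.0016,"dz":-0.0001,"gripper":0},{"rx":0,"ry":0,"rz":0,"dx":0,"dy":-0.0016,"dz":-0.0001,"gripper":0},{"rx":0,"ry":0,"rz":0,"dx":0,"dy":-0.0016,"dz":0,"gripper":0},{"rx":0,"ry":0,"rz":0,"dx":0,"dy":-0.0016,"dz":0,"gripper":0},{"rx":0,"ry":0,"rz":0,"dx":0,"dy":-0.0016,"dz":0,"gripper":0},{"rx":0,"ry":0,"rz":0,"dx":0,"dy":-0.0016,"dz":0,"gripper":0},{"rx":0,"ry":0,"rz":0,"dx":0,"dy":-0.0016,"dz":0,"gripper":0}]'
python3 -c "
from h import *
st()"
```

```text
time_s: 21.25
tool_pos: [0.5854, -0.1049, 0.1122]
orientation: [0.0, 0.994, -0.109, 0.0]
wrist_force: [-3.7, -4.2, 8.6]
opening: 0.0196
finger_force: 60.0
{'time_s': 21.25, 'joints': [0.0381, 0.6085, 0.064, 2.0098, -0.0713, 0.5244, -1.6359], 'tool_pos': [0.5854, -0.1049, 0.1122], 'orientation': [0.0004, 0.9941, -0.1085, 0.0005], 'wrist_force': [-3.7246, -4.2379, 8.6305], 'torque': [-0.8731, 0.9342, 0.0075], 'opening': 0.0196, 'finger_force': 60.0006}
```

```bash

python3 -m crank '[{"rx":0,"ry":0,"rz":0,"dx":0,"dy":-0.0016,"dz":0,"gripper":0},{"rx":0,"ry":0,"rz":0,"dx":0,"dy":-0.0016,"dz":0,"gripper":0},{"rx":0,"ry":0,"rz":0,"dx":0,"dy":-0.0016,"dz":0,"gripper":0},{"rx":0,"ry":0,"rz":0,"dx":0,"dy":-0.0016,"dz":0,"gripper":0},{"rx":0,"ry":0,"rz":0,"dx":0,"dy":-0.0016,"dz":0,"gripper":0},{"rx":0,"ry":0,"rz":0,"dx":0,"dy":-0.0016,"dz":0,"gripper":0},{"rx":0,"ry":0,"rz":0,"dx":0,"dy":-0.0016,"dz":0,"gripper":0},{"rx":0,"ry":0,"rz":0,"dx":0,"dy":-0.0016,"dz":0,"gripper":0}]'
python3 -c "
from h import *
st()"
```

```text
time_s: 22.25
tool_pos: [0.5885, -0.0914, 0.112]
orientation: [-0.0, 0.994, -0.108, 0.001]
wrist_force: [-1.7, -0.6, 6.0]
opening: 0.0196
finger_force: 60.0
{'time_s': 22.25, 'joints': [0.0147, 0.6095, 0.0654, 2.0083, -0.075, 0.5249, -1.6545], 'tool_pos': [0.5885, -0.0914, 0.112], 'orientation': [-0.0001, 0.9941, -0.1083, 0.0006], 'wrist_force': [-1.6999, -0.6041, 5.9935], 'torque': [0.1069, 0.6212, -0.0098], 'opening': 0.0196, 'finger_force': 60.0}
```

```bash

python3 -m crank '[{"rx":0,"ry":0,"rz":0,"dx":0,"dy":-0.0012,"dz":0.0002,"gripper":0},{"rx":0,"ry":0,"rz":0,"dx":0,"dy":-0.0012,"dz":0.0002,"gripper":0},{"rx":0,"ry":0,"rz":0,"dx":0,"dy":-0.0012,"dz":0.0002,"gripper":0},{"rx":0,"ry":0,"rz":0,"dx":0,"dy":-0.0012,"dz":0.0002,"gripper":0},{"rx":0,"ry":0,"rz":0,"dx":0,"dy":-0.0012,"dz":0,"gripper":0},{"rx":0,"ry":0,"rz":0,"dx":0,"dy":-0.0012,"dz":0,"gripper":0},{"rx":0,"ry":0,"rz":0,"dx":0,"dy":-0.0012,"dz":0,"gripper":0},{"rx":0,"ry":0,"rz":0,"dx":0,"dy":-0.0012,"dz":0,"gripper":0}]'
python3 -c "
from h import *
st()"
```

```text
time_s: 23.25
tool_pos: [0.5905, -0.0821, 0.1116]
orientation: [-0.0, 0.994, -0.108, 0.001]
wrist_force: [-3.1, -0.8, 11.7]
opening: 0.0197
finger_force: 60.0
{'time_s': 23.25, 'joints': [-0.0024, 0.6107, 0.0672, 2.0072, -0.0772, 0.5248, -1.6684], 'tool_pos': [0.5905, -0.0821, 0.1116], 'orientation': [-0.0001, 0.9941, -0.1083, 0.0006], 'wrist_force': [-3.0528, -0.7632, 11.7378], 'torque': [0.1856, 0.8665, -0.0545], 'opening': 0.0197, 'finger_force': 60.0}
```

```bash

python3 -m crank '[{"rx":0,"ry":0,"rz":0,"dx":0,"dy":-0.0016,"dz":0,"gripper":0},{"rx":0,"ry":0,"rz":0,"dx":0,"dy":-0.0016,"dz":0,"gripper":0},{"rx":0,"ry":0,"rz":0,"dx":0,"dy":-0.0016,"dz":0,"gripper":0},{"rx":0,"ry":0,"rz":0,"dx":0,"dy":0,"dz":-0.01,"gripper":0},{"rx":0,"ry":0,"rz":0,"dx":0,"dy":0,"dz":-0.025,"gripper":0},{"rx":0,"ry":0,"rz":-10,"dx":0,"dy":0,"dz":-0.03,"gripper":0},{"rx":0,"ry":0,"rz":-10,"dx":0,"dy":0,"dz":-0.03,"gripper":0},{"rx":0,"ry":0,"rz":-10,"dx":0,"dy":0,"dz":-0.02,"gripper":0}]'
python3 -m crank '[{"rx":0,"ry":0,"rz":0,"dx":-0.018,"dy":0.0045,"dz":0,"gripper":0},{"rx":0,"ry":0,"rz":0,"dx":-0.018,"dy":0.0045,"dz":0,"gripper":0},{"rx":0,"ry":0,"rz":0,"dx":-0.018,"dy":0.0045,"dz":0,"gripper":0},{"rx":0,"ry":0,"rz":0,"dx":-0.018,"dy":0.0045,"dz":0,"gripper":0},{"rx":0,"ry":0,"rz":0,"dx":-0.018,"dy":0.0045,"dz":0,"gripper":0},{"rx":0,"ry":0,"rz":0,"dx":-0.018,"dy":0.0045,"dz":0,"gripper":0},{"rx":0,"ry":0,"rz":0,"dx":0,"dy":0,"dz":0,"gripper":0},{"rx":0,"ry":0,"rz":0,"dx":0,"dy":0,"dz":0,"gripper":0}]'
python3 - <<'E'
from h import *
im,P=grab("wrist"); np.savez("w3.npz",im=im,P=P); cv2.imwrite("pics/w3.png",im[...,::-1])
a=np.deg2rad(77.57); ey=np.array([np.cos(a),np.sin(a)]); ex=np.array([ey[1],-ey[0]])
for n in("w1","w3"):
    A=np.load(n+".npz")["P"].reshape(-1,3); A=A[A[:,2]<.04]; q=A[:,:2]-[.574,-.156]; u=q@ex; v=q@ey
    def med(s): return (s.sum(),round(1000*np.median(A[s,2]),1)) if s.sum()>3 else (0,)
    print(n,[med((abs(v-(j-3)*.025)<.008)&(abs(u)<.03)) for j in range(7)])
    print(" sides +u/-u",[med((abs(v-(j-3)*.025)<.012)&(abs(u-.043)<.002)) for j in range(0,7,2)],[med((abs(v-(j-3)*.025)<.012)&(abs(u+.043)<.002)) for j in range(0,7,2)])
st(); to(.5435,.2075,.205,17.7)
E
```

```text
time_s: 24.25
tool_pos: [0.5914, -0.0776, 0.2272]
orientation: [0.0, 0.988, 0.155, 0.001]
wrist_force: [-0.4, -0.8, -4.1]
opening: 0.0196
finger_force: 60.0
time_s: 25.25
tool_pos: [0.4968, -0.1357, 0.2261]
orientation: [0.0, 0.988, 0.153, 0.001]
wrist_force: [0.3, -0.3, -4.4]
opening: 0.0201
finger_force: 60.0
w1 [(np.int64(602), np.float64(24.8)), (np.int64(622), np.float64(24.4)), (np.int64(630), np.float64(23.6)), (np.int64(649), np.float64(23.6)), (np.int64(667), np.float64(23.6)), (np.int64(690), np.float64(23.9)), (np.int64(703), np.float64(23.3))]
 sides +u/-u [(np.int64(61), np.float64(9.2)), (np.int64(63), np.float64(8.9)), (np.int64(67), np.float64(9.4)), (np.int64(67), np.float64(9.1))] [(np.int64(52), np.float64(9.1)), (np.int64(55), np.float64(9.1)), (np.int64(56), np.float64(9.2)), (np.int64(59), np.float64(9.1))]
w3 [(np.int64(623), np.float64(21.3)), (np.int64(587), np.float64(20.9)), (np.int64(650), np.float64(20.2)), (np.int64(666), np.float64(20.0)), (np.int64(688), np.float64(20.1)), (np.int64(708), np.float64(20.4)), (np.int64(727), np.float64(19.8))]
 sides +u/-u [(np.int64(63), np.float64(9.1)), (np.int64(66), np.float64(9.1)), (np.int64(71), np.float64(9.2)), (np.int64(75), np.float64(9.1))] [(np.int64(36), np.float64(9.0)), (np.int64(16), np.float64(9.2)), (np.int64(61), np.float64(9.0)), (np.int64(64), np.float64(9.3))]
{'time_s': 25.3, 'joints': [0.2126, 0.3658, -0.075, 2.0849, 0.0416, 0.6914, -1.1533], 'tool_pos': [0.4969, -0.1355, 0.226], 'orientation': [-0.0, 0.9882, 0.1529, 0.0005], 'wrist_force': [-0.6081, 0.7091, -4.1457], 'torque': [0.0219, 0.028, -0.0272], 'opening': 0.0199, 'finger_force': 60.0001}
shift mm [ 148.  -312.9   21.1] rotvec deg [ 0.01 -0.05 -0.11]
```

View pics/w3.png

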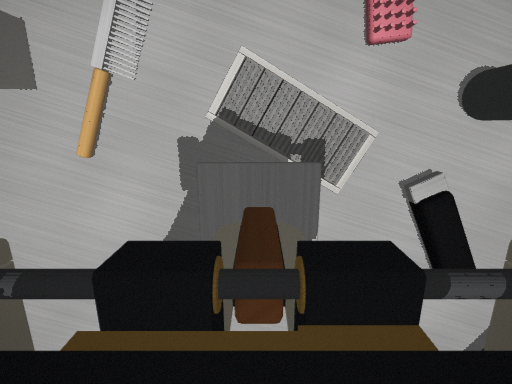

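The wrist picture shows the whole frame at (292,115) and the roller held upright, with its plate top at (260,200). All seven slats dropped 3.4–3.6 mm, so they are seated. Next I go to just short of the rest and measure the empty rest.

```bash

python3 -m crank '[{"rx":0,"ry":0,"rz":0,"dx":0.0073,"dy":-0.0391,"dz":0,"gripper":0},{"rx":0,"ry":0,"rz":0,"dx":0.0073,"dy":-0.0391,"dz":0,"gripper":0},{"rx":0,"ry":0,"rz":0,"dx":0.0073,"dy":-0.0391,"dz":0,"gripper":0},{"rx":0,"ry":0,"rz":0,"dx":0.0073,"dy":-0.0391,"dz":0,"gripper":0},{"rx":0,"ry":0,"rz":0,"dx":0.0073,"dy":-0.0391,"dz":0,"gripper":0},{"rx":0,"ry":0,"rz":0,"dx":0.0073,"dy":-0.0391,"dz":0,"gripper":0},{"rx":0,"ry":0,"rz":0,"dx":0.0073,"dy":-0.0391,"dz":0,"gripper":0},{"rx":0,"ry":0,"rz":0,"dx":0.0073,"dy":-0.0391,"dz":0,"gripper":0}]'
python3 -m crank '[{"rx":0,"ry":0,"rz":0,"dx":0,"dy":0,"dz":0,"gripper":0},{"rx":0,"ry":0,"rz":0,"dx":0,"dy":0,"dz":0,"gripper":0},{"rx":0,"ry":0,"rz":0,"dx":0,"dy":0,"dz":0,"gripper":0},{"rx":0,"ry":0,"rz":0,"dx":0,"dy":0,"dz":0,"gripper":0},{"rx":0,"ry":0,"rz":0,"dx":0,"dy":0,"dz":0,"gripper":0},{"rx":0,"ry":0,"rz":0,"dx":0,"dy":0,"dz":0,"gripper":0},{"rx":0,"ry":0,"rz":0,"dx":0,"dy":0,"dz":0,"gripper":0},{"rx":0,"ry":0,"rz":0,"dx":0,"dy":0,"dz":0,"gripper":0}]'
python3 - <<'E'
from h import *
s=st(); t=s["tool_pos"]; M=R.from_quat(np.roll(s["orientation"],-1)).as_matrix()
im,P=grab("wrist"); np.savez("w4.npz",im=im,P=P); cv2.imwrite("pics/w4.png",im[...,::-1])
def rect(B,n): print(n,len(B),cv2.minAreaRect((B[:,:2]*1000).astype(np.float32)),np.median(B[:,2]).round(4))
for n,P in(("wrist",P),("top",grab("top")[1]),("side",grab("side")[1])):
    A=P.reshape(-1,3); A=A[~np.isnan(A[:,0])]
    Q=A[(abs(A[:,0]-.543)<.06)&(abs(A[:,1]-.207)<.06)&(A[:,2]>.055)&(A[:,2]<.075)]
    if len(Q)>10: rect(Q,n+" rest")
    L=(A-t)@M  # tool coordinates
    pl=L[(abs(L[:,0])<.05)&(abs(L[:,1])<.05)&(L[:,2]>.024)&(L[:,2]<.036)]
    if len(pl)>30:
        rect(pl,n+" plate tool"); c=np.linalg.lstsq(np.c_[pl[:,:2],np.ones(len(pl))],pl[:,2],rcond=None)[0]; print("  slopes deg",np.rad2deg(c[:2]).round(2),c[2].round(4))
E
```

```text
time_s: 26.3
tool_pos: [0.4576, 0.1822, 0.2259]
orientation: [-0.0, 0.988, 0.153, 0.0]
wrist_force: [1.3, -1.0, -4.2]
opening: 0.02
finger_force: 60.0
time_s: 27.3
tool_pos: [0.4575, 0.18, 0.2259]
orientation: [0.0, 0.988, 0.153, -0.0]
wrist_force: [0.7, -0.2, -3.4]
opening: 0.0198
finger_force: 60.0
{'time_s': 27.3, 'joints': [-0.3919, 0.3414, -0.1285, 2.1302, 0.0688, 0.6738, -1.8311], 'tool_pos': [0.4575, 0.18, 0.2259], 'orientation': [0.0, 0.9883, 0.1527, -0.0], 'wrist_force': [0.7115, -0.2312, -3.3576], 'torque': [-0.0178, -0.0445, -0.0201], 'opening': 0.0198, 'finger_force': 60.0001}
wrist rest 1584 ((543.6990966796875, 207.6033935546875), (75.2584228515625, 72.13142395019531), 17.563865661621094) 0.0659
wrist plate tool 7612 ((17.911497116088867, 0.1497344970703125), (80.1490249633789, 53.30894088745117), 89.98694610595703) 0.0303
  slopes deg [ 0.35 -0.  ] 0.0301
top rest 107 ((545.8075561523438, 196.44097900390625), (76.47295379638672, 51.620399475097656), 18.503828048706055) 0.0661
top plate tool 237 ((-1.6446952819824219, 17.902143478393555), (77.90249633789062, 45.75553512573242), 0.04923849180340767) 0.0291
  slopes deg [0.14 0.17] 0.0292
side rest 240 ((542.6371459960938, 207.9912567138672), (78.03617095947266, 77.46751403808594), 17.12152862548828) 0.063
side plate tool 499 ((1.4744873046875, -0.410736083984375), (84.81250762939453, 83.07705688476562), 0.16978508234024048) 0.0319
  slopes deg [ 0.31 -0.35] 0.0318
```

View pics/w4.png

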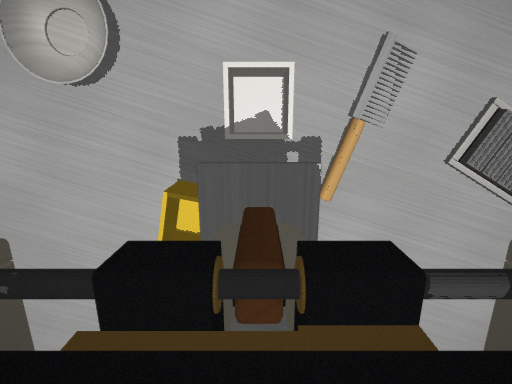

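The picture shows the empty white rest at (258,100), the yellow look-alike at (185,210), and the roller held square. I measured the rest at (0.5437, 0.2076) with yaw 17.6°.

```bash
python3 -c "
from h import *
to(.5416,.2063,.226,17.6)"
python3 -m crank '[{"rx":0,"ry":0,"rz":0,"dx":0.022,"dy":0,"dz":0,"gripper":0},{"rx":0,"ry":0,"rz":0,"dx":0.022,"dy":0,"dz":0,"gripper":0},{"rx":0,"ry":0,"rz":0,"dx":0.022,"dy":0,"dz":0,"gripper":0},{"rx":0,"ry":0,"rz":0,"dx":0.022,"dy":0,"dz":0,"gripper":0},{"rx":0,"ry":0,"rz":0,"dx":0,"dy":0,"dz":0.02,"gripper":0},{"rx":0,"ry":0,"rz":0,"dx":0,"dy":0,"dz":0.02,"gripper":0},{"rx":0,"ry":0,"rz":0,"dx":0,"dy":0,"dz":0.01,"gripper":0},{"rx":0,"ry":0,"rz":0,"dx":0,"dy":0,"dz":0,"gripper":0}]'
python3 -c "
from h import *
to(.5416,.2063,.1022,17.6)
for i in range(2): print(manip.state()['tool_pos'])"
```

```text
shift mm [88.1  0.3 -0.1] rotvec deg [ 0.   -0.   -0.03]
time_s: 28.45
tool_pos: [0.5411, 0.2065, 0.1754]
orientation: [0.0, 0.988, 0.153, -0.001]
wrist_force: [-0.0, 0.2, -3.2]
opening: 0.0196
finger_force: 60.0
shift mm [ 0.5  0.3 73.2] rotvec deg [ 0.01  0.08 -0.04]
[0.54112567 0.20646326 0.17536517]
[0.54112567 0.20646326 0.17536517]
```

```bash

python3 -m crank '[{"rx":0,"ry":0,"rz":0,"dx":0.0005,"dy":0,"dz":0.005,"gripper":0},{"rx":0,"ry":0,"rz":0,"dx":0,"dy":0,"dz":0.006,"gripper":0},{"rx":0,"ry":0,"rz":0,"dx":0,"dy":0,"dz":0.006,"gripper":0},{"rx":0,"ry":0,"rz":0,"dx":0,"dy":0,"dz":0.006,"gripper":0},{"rx":0,"ry":0,"rz":0,"dx":0,"dy":0,"dz":0.006,"gripper":0},{"rx":0,"ry":0,"rz":0,"dx":0,"dy":0,"dz":0.006,"gripper":0},{"rx":0,"ry":0,"rz":0,"dx":0,"dy":0,"dz":0.005,"gripper":0},{"rx":0,"ry":0,"rz":0,"dx":0,"dy":0,"dz":0,"gripper":0}]'
python3 -c "
from h import *
to(.5416,.2063,.1022,17.6)"
```

```text
time_s: 29.45
tool_pos: [0.5417, 0.2066, 0.1354]
orientation: [0.0, 0.988, 0.153, -0.0]
wrist_force: [-0.8, -0.3, -4.8]
opening: 0.0195
finger_force: 60.0
shift mm [-0.1  0.3 33.2] rotvec deg [ 0.01  0.04 -0.03]
```

```bash

python3 -m crank '[{"rx":0,"ry":0,"rz":0,"dx":0,"dy":0,"dz":0.007,"gripper":0},{"rx":0,"ry":0,"rz":0,"dx":0,"dy":0,"dz":0.007,"gripper":0},{"rx":0,"ry":0,"rz":0,"dx":0,"dy":0,"dz":0.007,"gripper":0},{"rx":0,"ry":0,"rz":0,"dx":0,"dy":0,"dz":0.006,"gripper":0},{"rx":0,"ry":0,"rz":0,"dx":0,"dy":0,"dz":0.003,"gripper":0},{"rx":0,"ry":0,"rz":0,"dx":0,"dy":0,"dz":0.001,"gripper":0},{"rx":0,"ry":0,"rz":0,"dx":0,"dy":0,"dz":0.001,"gripper":0},{"rx":0,"ry":0,"rz":0,"dx":0,"dy":0,"dz":0,"gripper":0}]'
python3 -c "
from h import *
to(.5416,.2063,.1022,17.6)"
```

```text
time_s: 30.45
tool_pos: [0.5419, 0.2067, 0.104]
orientation: [-0.0, 0.988, 0.153, 0.0]
wrist_force: [-0.6, -0.0, -5.4]
opening: 0.0199
finger_force: 60.0
shift mm [-0.4  0.3  1.8] rotvec deg [ 0.   -0.01 -0.04]
```

```bash

python3 -m crank '[{"rx":0,"ry":0,"rz":0,"dx":0,"dy":0,"dz":0.0005,"gripper":0},{"rx":0,"ry":0,"rz":0,"dx":0,"dy":0,"dz":0.0005,"gripper":0},{"rx":0,"ry":0,"rz":0,"dx":0,"dy":0,"dz":0.0005,"gripper":0},{"rx":0,"ry":0,"rz":0,"dx":0,"dy":0,"dz":0.0003,"gripper":0},{"rx":0,"ry":0,"rz":0,"dx":0,"dy":0,"dz":0,"gripper":0},{"rx":0,"ry":0,"rz":0,"dx":0,"dy":0,"dz":0,"gripper":0},{"rx":0,"ry":0,"rz":0,"dx":0,"dy":0,"dz":0,"gripper":0},{"rx":0,"ry":0,"rz":0,"dx":0,"dy":0,"dz":0,"gripper":0}]'
python3 -c "
from h import *
st()"
```

```text
time_s: 31.45
tool_pos: [0.5419, 0.2067, 0.1024]
orientation: [0.0, 0.988, 0.153, 0.0]
wrist_force: [-2.1, -0.8, 4.4]
opening: 0.0198
finger_force: 60.0
{'time_s': 31.45, 'joints': [-0.3998, 0.6106, -0.0915, 2.0415, 0.1109, 0.4939, -1.8369], 'tool_pos': [0.5419, 0.2067, 0.1024], 'orientation': [0.0, 0.9883, 0.1526, 0.0001], 'wrist_force': [-2.1045, -0.7666, 4.4031], 'torque': [-0.1963, 0.5524, -0.0022], 'opening': 0.0198, 'finger_force': 60.0}
```

```bash

python3 -m crank '[{"rx":0,"ry":0,"rz":0,"dx":0,"dy":0,"dz":-0.0008,"gripper":0},{"rx":0,"ry":0,"rz":0,"dx":0,"dy":0,"dz":0,"gripper":0.6},{"rx":0,"ry":0,"rz":0,"dx":0,"dy":0,"dz":0,"gripper":0.6},{"rx":0,"ry":0,"rz":0,"dx":0,"dy":0,"dz":0,"gripper":0.6},{"rx":0,"ry":0,"rz":0,"dx":0,"dy":0,"dz":0,"gripper":0.6},{"rx":0,"ry":0,"rz":0,"dx":0,"dy":0,"dz":0,"gripper":0.6},{"rx":0,"ry":0,"rz":0,"dx":0,"dy":0,"dz":0,"gripper":0.6},{"rx":0,"ry":0,"rz":0,"dx":0,"dy":0,"dz":0,"gripper":0.6}]'
python3 -m crank '[{"rx":0,"ry":0,"rz":0,"dx":0,"dy":0,"dz":-0.01,"gripper":0.6},{"rx":0,"ry":0,"rz":0,"dx":0,"dy":0,"dz":-0.02,"gripper":0.6},{"rx":0,"ry":0,"rz":0,"dx":0,"dy":0,"dz":-0.025,"gripper":0.6},{"rx":0,"ry":0,"rz":0,"dx":0,"dy":0,"dz":-0.025,"gripper":0.6},{"rx":0,"ry":0,"rz":0,"dx":0,"dy":0,"dz":-0.025,"gripper":0.6},{"rx":0,"ry":0,"rz":0,"dx":0,"dy":0,"dz":-0.02,"gripper":0.6},{"rx":0,"ry":0,"rz":0,"dx":-0.02,"dy":0,"dz":-0.005,"gripper":0.6},{"rx":0,"ry":0,"rz":0,"dx":-0.02,"dy":0,"dz":0,"gripper":0.6}]'
python3 - <<'E'
from h import *
im,P=grab("wrist"); cv2.imwrite("pics/w5.png",im[...,::-1])
A=P.reshape(-1,3); Q=A[(abs(A[:,0]-.542)<.06)&(abs(A[:,1]-.207)<.06)]
for lo,hi in((.066,.08),(.145,.16)):
    B=Q[(Q[:,2]>lo)&(Q[:,2]<hi)]; print(len(B),cv2.minAreaRect((B[:,:2]*1000).astype(np.float32)),np.median(B[:,2]))
    c=np.linalg.lstsq(np.c_[B[:,:2],np.ones(len(B))],B[:,2],rcond=None)[0]; print("slopes deg",np.rad2deg(c[:2]).round(2))
im,P=grab("top"); cv2.imwrite("pics/top1.png",cv2.resize(im[...,::-1],(800,600)))
im0=np.load("top.npz")["im"]
E
```

```text
time_s: 32.45
tool_pos: [0.5418, 0.2067, 0.1029]
orientation: [-0.0, 0.988, 0.153, -0.0]
wrist_force: [-0.1, -0.0, 0.6]
opening: 0.0562
finger_force: 0.0
time_s: 33.45
tool_pos: [0.5035, 0.1946, 0.2342]
orientation: [-0.0, 0.988, 0.153, 0.001]
wrist_force: [-0.5, 0.1, -0.7]
opening: 0.0555
finger_force: 0.0
4830 ((544.0701293945312, 207.19549560546875), (83.3729019165039, 79.99532318115234), 17.533079147338867) 0.07209628427251996
slopes deg [ 0.04 -0.01]
802 ((544.3209838867188, 207.26751708984375), (27.048809051513672, 19.098712921142578), 17.139677047729492) 0.15184911751422697
slopes deg [-0.31 -0.31]
```

View pics/w5.png

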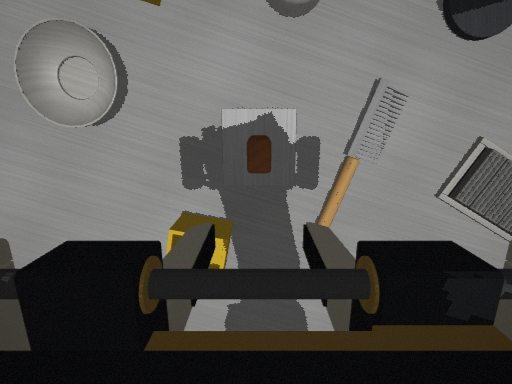

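View pics/top1.png

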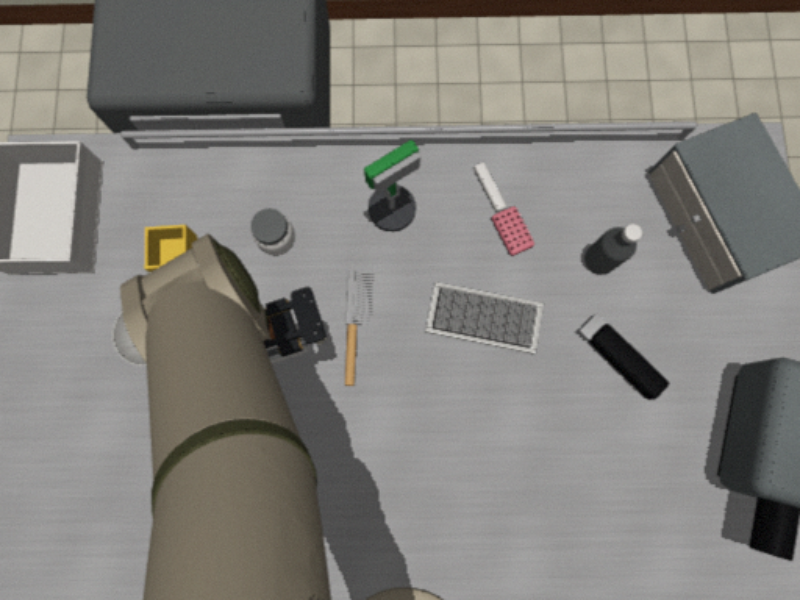

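The wrist picture shows the roller standing in its rest at (258,150), with the plate level at 72 mm and the fingers clear. In the top picture nothing else has moved. I'm handing the job in.

```bash
python3 -c "
from rig import manip
print(manip.job_done())"
```

```text
the job is handed in; nothing more can be done
None
```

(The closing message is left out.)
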